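# Prop the sprung catch and slide out the blade tray

## Robot

A 6-joint arm with a two-finger parallel gripper is mounted at the origin on a cart in front of the work surface, level with it; the furniture and walls round the work are solid. World frame = base frame: x ahead of the robot, y to its left, z up, the work surface at z = 0. Lengths are in m, angles in degrees, forces in N, time in s.
With the tool pointing down it reaches from about 0.375 to 0.9 m from the base axis. Payload 3.1 kg.
Tool frame: the origin (TCP) lies at the very end of the fingers, on their centre line; the grasp point (between the pads) lies bot.grip_point_offset behind it (bot.grip_point_offset is the distance from the TCP to the grasp point, in m); z points along the fingers, y is the line along which they close (so a half turn about z gives the same grasp; the last joint's range is limited). The gripper opens to 87 mm and grips with 3 to 60 N. Pads are 19 mm wide; open, the fingers measure 117 mm over their backs; the gripper's body (75 mm by 190 mm) begins 51 mm behind the grasp point.
Start: joints at [-74.169, 30.224, 82.088, -0, 67.689, -10.227], TCP at [0.275, -0.561, 0.198] pointing down, gripper open.
Joint ranges: [-176.69, 176.69], [-43.24, 126.21], [12.49, 139.97], [-82, 262], [0, 151.66], [-163.58, 163.58]. Speed limits (degrees/s): [159.86, 159.86, 180, 180, 180, 180].

## Interface

Orientations are given as a 3x3 rotation matrix whose columns are the frame's x, y, z axes.
In Python, from rig import bot, viewer, ticket gives the robot as it stands.
- The arm moves only by the tool servo_tool, never from a script. Its argument "targets" is a list of rows, each an object with "offset": the shift along the tool's x, y, z in m, a list of three; "dr": the turn, a rotation vector about the tool's x, y, z in degrees, a list of three. In form: [{"offset": [x, y, z], "dr": [ax, ay, az]}, ...]. A call has 1 to 20 rows; each row is the pose to reach, as a shift and turn from the pose commanded when the call began, along the tool's axes at that moment; what a row does not reach only later rows make up. A row lasts 1/12 s, in which the tool goes at most 41.7 mm and 7.16 degrees, less where a joint would pass 70% of its speed; a pose out of reach is approached as far as the arm can. A call with a gripper value outside its range is refused whole. "gripper" is the gripper command: -1 is fully open, 1 is shut, values between are in proportion, set as the call begins (left out, the last holds). The fingers move at their own pace and stop on an object; the grip force is fixed at half the most. Time passes only in rows, so rows that repeat a pose let the fingers close. It gives the time, the measured TCP pose, the force, the opening and the grip force at its end, in the units of the state.
- bot.read_state(): the state, without advancing time (a new reading comes with each control period).
- viewer.capture(name): name is "scene" or "top"; returns a dict with "color" (480x640x3 uint8, red, green, blue), "camera_matrix" (3x3 intrinsics, pixels), "k1" (the pictures are not rectified: a ray, as slopes to the right and down, at radius r is drawn at 1 + k1 r^2 times it, then the intrinsics apply), "R" (3x3) and "t" (3): a world point X has camera coordinates R X + t. Camera axes: x right, y down, z forward; pixel columns grow to the right and rows downward; lengths in m; the calibration is good to about 2 mm. A picture is of the moment at which its call begins. There is no depth.
- ticket.hand_in(): hands the job in; it is judged then, once.
The state is a dict: "time_s": time; "joint_positions": joint angles; "qvel": joint speeds; "tau": joint torques, N m; "position": TCP position; "tcp_rot": TCP orientation; "force": force on the tool from outside, world axes, zero at the start; "moment": the same for the moment, N m; "opening": opening from 0.0 (shut) to 1.0 (fully open); "grasp_force": force on a finger pad.
Only numpy, scipy, OpenCV 4.12 (cv2) and the standard library are available. Lean on these libraries where they do the work, as an engineer would, in place of code of your own. Each camera call takes 0.05 s, during which the arm holds its last target. There are 200 camera calls.

## Task

The card tray of rasp blades is locked in its holder by a sprung catch. Drive the wooden wedge nose first, its flat side to the housing, into the gap between the blue catch housing and the catch's red pull plate until the plate rests on the wedge's full thickness and the catch stays open by itself with your hand off, then slide the tray along the bench, without lifting it, out through the mouth until its rear end is wholly past the catch. Leave the tray flat on the bench and just outside the mouth, the wedge in place and the catch still propped open, and leave the bowl, jar, cup and stirring stick alone.

Things in the scene. Friction and masses are not known exactly. Their poses are not given: they have to be found in the camera images.
- holder: Fixed aluminium holder, screwed to the bench. Origin on the bench at the centre of the tray's seat; x = way the tray slides out, y to the catch's side, z up. Two side rails, x -81 to +70 mm, inner faces y +-37, outer y +-43, 54 high. Lips on them cover the tray's walls (beyond y +-30, z 50 to 54), so it can not be lifted out; the 60 mm slot between the lips is open all along.
- back (a point): Middle of the holder's open back, holder frame (-81, 0, 25) mm. Ears 7 mm wide at both sides (x -81 to -77, beyond y +-30) stop the tray going backwards; the 60 mm between them is open, and there the tray's rear wall can be pushed.
- housing (a point): Middle of the top of the blue catch housing beside the mouth, holder frame (90, 59, 56) mm. Fixed block x 77 to 103, y 40 to 78, from the bench to 56 high; between it and the rear there is 35 mm of free room beside the rail (y 43 to 78) for a finger.
- catch (a joint): Sprung catch: slides straight along the holder's +y. 0 = closed (held by its spring), up to 0.024 m. At 0.014 or more the mouth is clear; with the wedge's full thickness in the gap it reads about 0.018. Spring 3 N closed, 5.7 N at 18 mm; it snaps shut when let go. Pushing the tray against it does not open it.
- tongue (a point): Inner end of the catch's steel tongue, moves with the catch; closed at (90, 24, 25) mm in the holder's frame. The tongue is 20 mm wide (x 80 to 100), z 10 to 40, and blocks the tray's front corner while closed.
- gap (a point): Middle of the closed gap between housing and pull plate, fixed to the holder at (90, 85, 15) mm. Closed, the gap is 14 mm wide (y 78 to 92) and 26 long (x 77 to 103), open at both x ends and down to the bench. A steel rod crosses it 37 to 47 mm above the bench; the 30 mm high wedge passes under it.
- plate (a point): Point on the inner face of the catch's red pull plate, moves with the catch; closed it is at (90, 92, 15) mm in the holder's frame. The plate is 26 mm long (along x), 6 thick, from 4 to 60 mm above the bench, with a black knob (radius 9, 12 long) on its outer side.
- prop: Wooden wedge, red band near its blunt end, loose on the bench, 140 long, 32 thick, 30 high, 55 to 90 g. Origin: middle of its underside; x to the nose. Side y -16 is flat all along: turn it to the housing. Side y +16 is parallel to it from x -70 to +5 (grip there from above), then tapers to a 7 mm nose at x 70, y -16 to -9. Driving takes up to 15 N; held 2 to 3 mm off the housing it does not jam.
- tray: Open card tray holding rasp blades, 68 wide (its x), 150 long (its y), 46 high, walls 2 to 3 mm, 0.15 to 0.3 kg. Origin at the centre of its underside. Stands in the holder with its length along the holder's x, its rear wall at about x -75 and its front wall at about x +75 in the holder's frame, about 5 mm short of the tongue.
- bowl: Green rubber bowl, bystander, 117 across, 60 high; origin at centre of underside.
- jar: White jar with blue lid, bystander, 65 across, 88 high; origin at centre of underside.
- stick: Wooden stirring stick, bystander, 18x140x8 mm; origin at centre of underside.
- cup: White cup, bystander, 73 across, 84 high; origin at centre of underside.

How it is judged (in metres and radians):
On the way:
1. the wedge holds the catch open (14 mm or more) with the hand off wedge and catch, the tray still in its seat (value of joint catch above 0.014 m and contact force between prop and holder above 0.5 N and contact force between each of the arm, the fingers and prop below 0.1 N and contact force between each of the fingers, the arm and holder below 0.1 N and x of tray in the frame of holder below 0.03 m), for 0.3 s.
At the end, for the whole second after the job is handed in: The wedge still holds the catch open by 14 mm or more; the tray lies flat and still on the bench with its centre 176 to 280 mm from the seat along the holder's x (its rear end past the catch) and within 80 mm sideways of the holder's centre line (value of joint catch above 0.014 m and contact force between prop and holder above 0.5 N and x of tray in the frame of holder between 0.176 and 0.28 m and y of tray in the frame of holder between -0.08 and 0.08 m and height (world z) of tray between -0.006 and 0.006 m and angle between tray's own z axis and vertical below 0.06 rad and linear speed of tray below 0.01 m/s); the robot touches nothing.
It fails at once if the tray is lifted more than 30 mm off the bench or tipped over 0.4 rad (height (world z) of tray above 0.03 m or angle between tray's own z axis and vertical above 0.4 rad).
It fails at once if the bowl, jar, cup or stirring stick is moved by more than 30 mm (distance of any of bowl, jar, stick, cup from where it was at the start of the episode above 0.03 m).
It also fails if it takes over 64 s, if anything falls off the work surface, if the arm or the gripper's body presses on something with over 40 N, if the wrist force passes 120 N, or if a joint passes its speed limit or range.

## Working session

There is one attempt and no reset: what is moved stays moved. The work goes in short steps, Python scripts to look and compute and a tool call to move; the robot and the scene stay as the last step left them, time stands still between calls to the robot, and variables do not carry over. Pictures are saved under pics/ and viewed, at most 10 in all, crops included, and the job is handed in when it is done.

Besides the shell and the picture viewer there is one more tool, called after "Call:" as a command line: name --argument value ..., lists and objects as JSON in quotes. servo_tool: Moves the arm, as the interface text tells. Its arguments: {"type":"object","properties":{"targets":{"type":"array"},"gripper":{"type":"number"}},"required":["targets"]}

```bash
mkdir -p pics
cat > h.py <<'E'
import numpy as np, cv2
from rig import bot, viewer, ticket
def cap(n):
    c=viewer.capture(n); return c
def ray(c,u,v):
    K=np.array(c["camera_matrix"]);d=np.array([(u-K[0,2])/K[0,0],(v-K[1,2])/K[1,1]])
    p=d.copy()
    for _ in range(20): p=d/(1+c["k1"]*(p@p))
    R=np.array(c["R"]);t=np.array(c["t"])
    return -R.T@t, R.T@np.array([p[0],p[1],1])
def onz(c,u,v,z):
    o,d=ray(c,u,v); return o+d*(z-o[2])/d[2]
def proj(c,X):
    x=np.array(c["R"])@np.array(X)+np.array(c["t"]);p=x[:2]/x[2];p=p*(1+c["k1"]*(p@p))
    K=np.array(c["camera_matrix"]);return np.array([K[0,0]*p[0]+K[0,2],K[1,1]*p[1]+K[1,2]])
E
python3 - <<'E'
from h import *
for n in("scene","top"):
    c=cap(n);cv2.imwrite(f"pics/{n}0.png",c["color"][:,:,::-1])
    R=np.array(c["R"]);print(n,c["camera_matrix"],c["k1"],-R.T@np.array(c["t"]),R[2])
s=bot.read_state();print(s,bot.grip_point_offset)
E
```

```text
scene [[551.69674798   0.         320.09005226]
 [  0.         551.69674798 237.14773982]
 [  0.           0.           1.        ]] -0.12751261864156058 [-0.34908364 -0.7741906   0.94739003] [ 0.63805912  0.45404173 -0.62187352]
top [[599.83920652   0.         313.3468393 ]
 [  0.         599.83920652 245.52087748]
 [  0.           0.           1.        ]] 0.054915132456589646 [ 0.2556786  -0.06489083  1.48086587] [ 0.21340334 -0.05427949 -0.97545515]
{'time_s': 0.1, 'joint_positions': array([-7.41689093e+01,  3.02724804e+01,  8.21481045e+01, -1.09118842e-03,
        6.76905121e+01, -1.02287774e+01]), 'qvel': array([ 0.09240055, -0.14190394, -0.15927115,  0.07469149,  0.04929854,
        0.02996154]), 'tau': array([-8.06159660e-04, -4.40989816e+01, -1.77148980e+01,  6.35416643e-02,
        5.34126547e-02, -3.54115014e-05]), 'position': array([ 0.27438079, -0.56076999,  0.19728719]), 'tcp_rot': array([[ 8.98332410e-01,  4.39316041e-01, -5.45916552e-04],
       [ 4.39316258e-01, -8.98330542e-01,  1.86065386e-03],
       [ 3.27001576e-04, -1.91131568e-03, -9.99998120e-01]]), 'force': array([1.07359338, 0.36365812, 0.59176338]), 'moment': array([ 0.00878088,  0.01643581, -0.00301282]), 'grasp_force': 0.0, 'opening': 0.9963279948425398} 0.0187
```

View pics/top0.png

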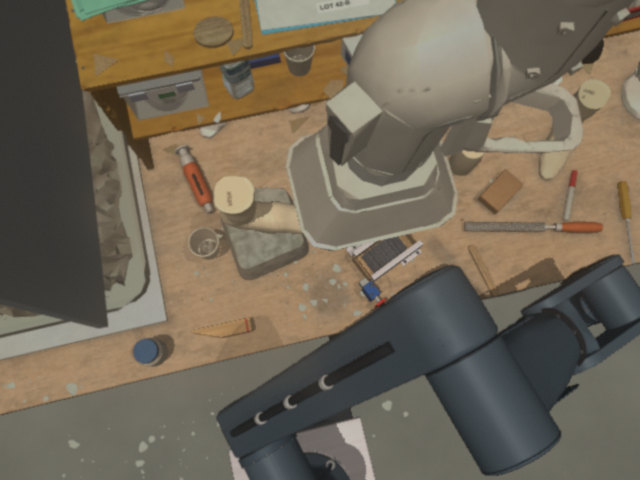

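View pics/scene0.png

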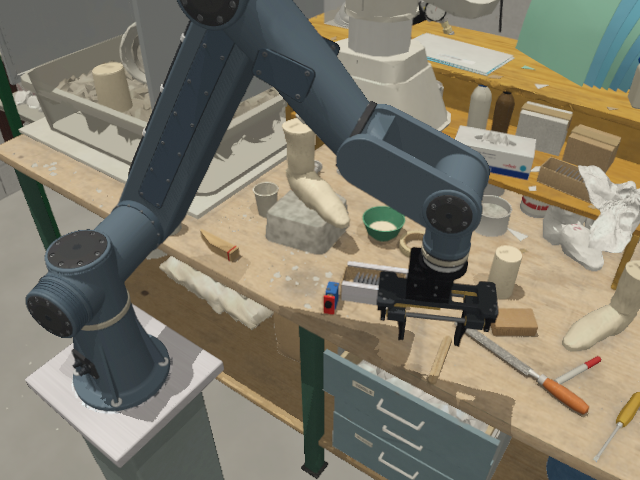

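Run:
```python
from h import *
c=cap("top");im=c["color"][:,:,::-1]
cv2.imwrite("pics/t1.png",np.hstack([cv2.resize(im[300:350,180:280],None,fx=4,fy=4,interpolation=2),cv2.resize(im[230:330,340:440],None,fx=4,fy=4,interpolation=2)[:200*2]][:1]))
a=cv2.resize(im[225:315,335:435],(800,720)[::1],interpolation=2)[:,:]
cv2.imwrite("pics/t1.png",np.vstack([cv2.resize(im[308:348,180:280],(640,256),interpolation=2),cv2.resize(im[230:310,335:485],(640,341),interpolation=2)]))
for u,v,z in[(195,330,.0),(250,325,.03),(148,350,.08),(205,242,.08),(480,268,0),(370,290,.056),(350,255,.05),(415,245,.05),(380,303,.05),(640,240,0),(100,370,0)]:
    print(u,v,onz(c,u,v,z).round(3))
```

```text
195 330 [0.439 0.183 0.   ]
250 325 [0.417 0.047 0.03 ]
148 350 [0.41  0.282 0.08 ]
205 242 [0.63  0.107 0.08 ]
480 268 [ 0.429 -0.54   0.   ]
370 290 [ 0.43  -0.251  0.056]
350 255 [ 0.525 -0.226  0.05 ]
415 245 [ 0.513 -0.387  0.05 ]
380 303 [ 0.395 -0.268  0.05 ]
640 240 [ 0.407 -0.946  0.   ]
100 370 [0.399 0.42  0.   ]
```

View pics/t1.png

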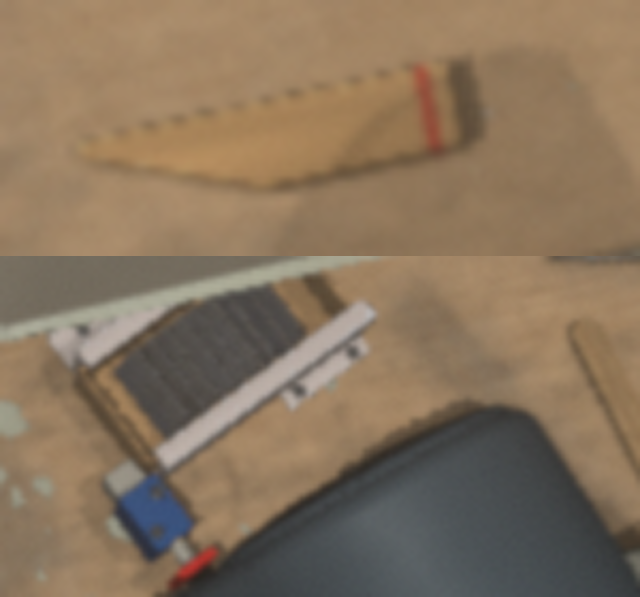

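Run:
```python
from h import *
c=cap("scene");t=cap("top")
for u,v in[(383,235),(265,205),(440,360),(330,300)]: print(u,v,onz(c,u,v,0).round(3),proj(t,onz(c,u,v,0)).round())
def tri(a,b):
    o,d=ray(c,*a);p,e=ray(t,*b)
    s=np.linalg.lstsq(np.c_[d,-e],p-o,rcond=None)[0];return (o+s[0]*d),(p+s[1]*e)
# epipolar: points along top ray of the machine base corner, seen in scene
for b in[(313,247),(432,222),(290,165),(346,100)]:
    o,d=ray(t,*b)
    print(b,[((o+d*(z-o[2])/d[2]).round(2).tolist(),proj(c,o+d*(z-o[2])/d[2]).round().tolist()) for z in(0,.2,.4,.6)])
im=c["color"][:,:,::-1]
```

```text
383 235 [ 0.731 -0.22  -0.   ] [327. 184.]
265 205 [0.655 0.141 0.   ] [195. 243.]
440 360 [ 0.422 -0.544  0.   ] [482. 270.]
330 300 [ 0.437 -0.243  0.   ] [364. 291.]
(313, 247) [([0.58, -0.15, 0.0], [329.0, 255.0]), ([0.53, -0.13, 0.2], [316.0, 199.0]), ([0.49, -0.12, 0.4], [299.0, 129.0]), ([0.45, -0.11, 0.6], [278.0, 42.0])]
(432, 222) [([0.57, -0.46, 0.0], [434.0, 303.0]), ([0.53, -0.4, 0.2], [415.0, 240.0]), ([0.49, -0.35, 0.4], [391.0, 161.0]), ([0.44, -0.3, 0.6], [360.0, 62.0])]
(290, 165) [([0.8, -0.14, 0.0], [371.0, 213.0]), ([0.73, -0.13, 0.2], [357.0, 163.0]), ([0.66, -0.12, 0.4], [340.0, 101.0]), ([0.58, -0.11, 0.6], [317.0, 23.0])]
(346, 100) [([0.95, -0.32, 0.0], [450.0, 210.0]), ([0.85, -0.29, 0.2], [433.0, 162.0]), ([0.76, -0.25, 0.4], [412.0, 100.0]), ([0.67, -0.22, 0.6], [385.0, 23.0])]
```

Call:
servo_tool --targets '[{"offset": [0, 0, -0.03], "dr": [0, 0, 0]}, {"offset": [-0.02, 0.04, -0.05], "dr": [0, 0, 0]}, {"offset": [-0.04, 0.08, -0.07], "dr": [0, 0, 0]}, {"offset": [-0.04, 0.08, -0.07], "dr": [0, 0, 0]}]'

```text
time_s: 0.58
position: [0.2735, -0.6567, 0.2715]
tcp_rot: [[0.899, 0.438, 0.001], [0.438, -0.899, -0.01], [-0.003, 0.009, -1.0]]
force: [-0.3, -0.8, 0.8]
opening: 0.997
grasp_force: 0.0
```

Run:
```python
from h import *
c=cap("scene");cv2.imwrite("pics/s2.png",c["color"][:,:,::-1])
```

```text
(no output)
```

View pics/s2.png

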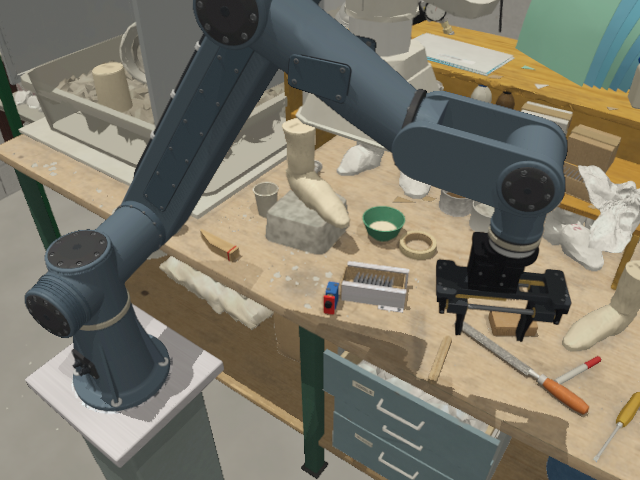

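Run:
```python
from h import *
t=cap("top")["color"];c=cap("scene")["color"]
a=cv2.resize(t[235:315,340:440],(400,320),interpolation=2)
b=cv2.resize(t[308:348,180:280],(400,160),interpolation=2)
d=cv2.resize(c[255:320,315:415],(800,520)[:2],interpolation=2)
a=cv2.resize(t[235:315,340:440],(700,560),interpolation=2)
cv2.imwrite("pics/t3.png",a[:,:,::-1]);cv2.imwrite("pics/s3.png",d[:,:,::-1])
```

```text
(no output)
```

View pics/t3.png

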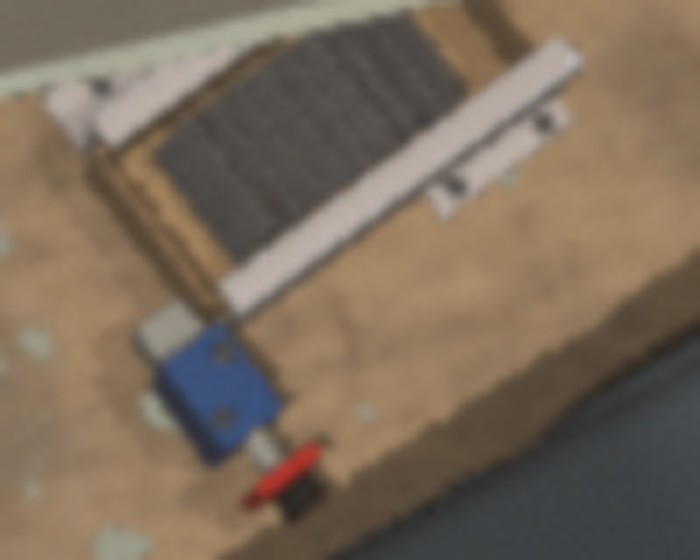

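View pics/s3.png

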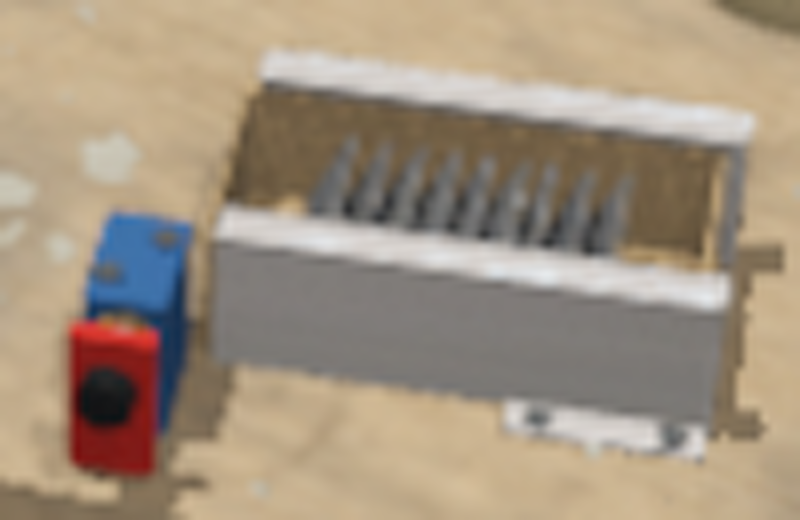

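```bash
cat > fit.py <<'E'
from h import *
from scipy.optimize import least_squares
def fit(obs,x0):
    # obs: list of (cam, (u,v), local xyz mm)
    def X(p,l):
        c,s=np.cos(p[2]),np.sin(p[2]);l=np.array(l)/1000
        return [p[0]+c*l[0]-s*l[1],p[1]+s*l[0]+c*l[1],l[2]]
    f=lambda p:np.concatenate([proj(c,X(p,l))-uv for c,uv,l in obs])
    r=least_squares(f,x0,loss="soft_l1",f_scale=1.)
    return r.x,f(r.x).reshape(-1,2)
E
python3 - <<'E'
from fit import *
t=cap("top");c=cap("scene")
S=lambda p:np.array([315+(p[0]+.5)/8-.5,255+(p[1]+.5)/8-.5])
T=lambda p:np.array([340+(p[0]+.5)/7-.5,235+(p[1]+.5)/7-.5])
so=[((218,238),(70,43,54)),((228,208),(70,30,54)),((726,308),(-81,43,54)),((730,273),(-81,30,54)),((265,50),(70,-43,54)),((752,113),(-81,-43,54)),((748,142),(-81,-30,54)),((190,223),(77,40,56)),((112,213),(103,40,56)),((90,305),(103,78,56)),((218,360),(70,43,0)),((708,425),(-81,43,0))]
to=[((240,318),(70,43,54)),((220,288),(70,30,54)),((582,63),(-81,43,54)),((557,40),(-81,30,54)),((115,147),(70,-30,54)),((215,322),(77,40,56)),((160,375),(103,40,56)),((210,450),(103,78,56)),((282,402),(77,78,56))]
so=[(c,S(p),l) for p,l in so];to=[(t,T(p),l) for p,l in to]
for o in(so,to,so+to):
    x,r=fit(o,[.5,-.3,2.1]);print(x[:2].round(4),np.degrees(x[2]).round(2));
print(r.round(1).tolist())
a=cv2.resize(t["color"][310:346,185:265],(720,324),interpolation=2)
b=cv2.resize(c["color"][225:270,190:250],(360,270),interpolation=2)
b=cv2.copyMakeBorder(b,0,0,0,360,0)
cv2.imwrite("pics/w4.png",np.vstack([a,b])[:,:,::-1])
E
```

```text
[ 0.519  -0.3129] 114.08
[ 0.5192 -0.3139] 112.72
[ 0.5192 -0.3131] 113.45
[[-0.1, -0.3], [-0.4, -0.2], [0.5, -0.2], [0.5, 0.4], [0.1, -0.2], [0.3, -0.0], [0.4, -0.1], [0.7, -0.3], [-0.4, -0.6], [-0.8, -1.1], [-0.6, 0.7], [0.6, 1.5], [-0.3, 0.0], [-0.7, 0.1], [-0.2, 0.0], [0.0, -0.9], [-0.9, 0.6], [0.3, 0.1], [-0.4, -1.1], [2.2, 0.9], [0.5, 1.3]]
```

View pics/w4.png

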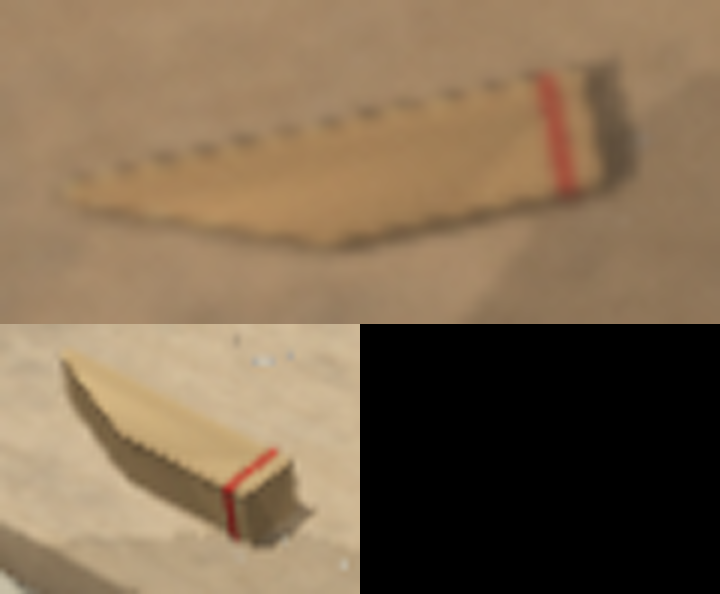

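```bash
cat >> h.py <<'E'
def rel(pos,yaw):
    """offset & dr (deg) in tool axes from the measured pose to TCP pos, tool down with tool x heading yaw(deg)"""
    from scipy.spatial.transform import Rotation as Ro
    s=bot.read_state();R=s["tcp_rot"];a=np.radians(yaw);c,n=np.cos(a),np.sin(a)
    G=np.array([[c,n,0],[n,-c,0],[0,0,-1]])
    return (R.T@(np.array(pos)-s["position"])).round(4),Ro.from_matrix(R.T@G).as_rotvec(degrees=True).round(2)
E
python3 - <<'E'
from fit import *
t=cap("top");c=cap("scene")
S=lambda p:np.array([190+(p[0]+.5)/6-.5,225+(p[1]+.5)/6-.5])
T=lambda p:np.array([185+(p[0]+.5)/9-.5,310+(p[1]+.5)/9-.5])
so=[((65,33),(70,-12.5,30)),((120,111),(5,16,30)),((240,171),(-70,16,30)),((292,135),(-70,-16,30)),((245,219),(-70,16,0)),((126,156),(5,16,0))]
to=[((68,187),(70,-16,30)),((73,205),(70,-9,30)),((325,242),(5,16,30)),((605,190),(-70,16,30)),((587,70),(-70,-16,30))]
so=[(c,S(p),l) for p,l in so];to=[(t,T(p),l) for p,l in to]
for o in(so,to,so+to):
    x,r=fit(o,[.44,.11,1.7]);print(x[:2].round(4),np.degrees(x[2]).round(2))
print(r.round(1).tolist())
w=x[:2]+np.array([np.cos(x[2]),np.sin(x[2])])*-.042
print(w,rel([*w,.10],np.degrees(x[2])))
s=bot.read_state();print(s["joint_positions"],s["position"])
E
```

```text
[0.4204 0.1182] 88.85
[0.4208 0.1149] 88.78
[0.4202 0.1161] 88.72
[[0.2, -1.4], [0.2, -0.3], [0.6, 0.6], [0.4, 0.2], [1.0, 1.3], [0.7, 0.9], [-0.6, -0.4], [-0.7, 0.5], [-0.0, 1.0], [-0.2, 0.2], [-0.6, 0.4]]
[0.41924873 0.07413586] (array([ 0.4485, -0.5848,  0.1693]), array([ -0.14,  -0.15, -62.62]))
[-7.61876320e+01  3.35116217e+01  6.45035374e+01  7.39192654e-03
  8.21800250e+01 -1.22873366e+01] [ 0.27387186 -0.64885684  0.26699683]
```

Call:
servo_tool --targets '[{"offset": [0.112, -0.146, 0.04], "dr": [0, 0, -15]}, {"offset": [0.112, -0.146, 0.04], "dr": [0, 0, -15]}, {"offset": [0.112, -0.146, 0.04], "dr": [0, 0, -15]}, {"offset": [0.112, -0.146, 0.04], "dr": [0, 0, -20]}, {"offset": [0.224, -0.292, 0.08], "dr": [0, 0, -30]}, {"offset": [0.224, -0.292, 0.08], "dr": [0, 0, -30]}, {"offset": [0.224, -0.292, 0.08], "dr": [0, 0, -30]}, {"offset": [0.224, -0.292, 0.08], "dr": [0, 0, -40]}, {"offset": [0.336, -0.438, 0.12], "dr": [0, 0, -45]}, {"offset": [0.336, -0.438, 0.12], "dr": [0, 0, -45]}, {"offset": [0.336, -0.438, 0.12], "dr": [0, 0, -50]}, {"offset": [0.336, -0.438, 0.12], "dr": [0, 0, -50]}, {"offset": [0.448, -0.585, 0.165], "dr": [0, 0, -60]}, {"offset": [0.448, -0.585, 0.165], "dr": [0, 0, -62.6]}, {"offset": [0.448, -0.585, 0.165], "dr": [0, 0, -62.6]}, {"offset": [0.448, -0.585, 0.165], "dr": [0, 0, -62.6]}, {"offset": [0.448, -0.585, 0.165], "dr": [0, 0, -62.6]}, {"offset": [0.448, -0.585, 0.165], "dr": [0, 0, -62.6]}, {"offset": [0.448, -0.585, 0.165], "dr": [0, 0, -62.6]}]' --gripper -0.4

```text
time_s: 2.52
position: [0.4175, 0.0772, 0.1022]
tcp_rot: [[0.016, 1.0, -0.002], [1.0, -0.016, 0.002], [0.002, -0.002, -1.0]]
force: [0.3, -0.3, 0.4]
opening: 0.696
grasp_force: 0.0
```

Run:
```python
from h import *
print(rel([.4192,.0741,.004],88.7))
s=bot.read_state();print(s["joint_positions"],s["position"],s["time_s"],s["opening"])
c=cap("scene");cv2.imwrite("pics/s5.png",c["color"][:,:,::-1])
```

```text
(array([-0.0032,  0.002 ,  0.0982]), array([-0.13, -0.09,  0.38]))
[ -4.74401701  25.06581348 115.40346236   0.13106965  39.66337146
  -3.92588894] [0.41747526 0.07721925 0.10222699] 2.5167 0.6960687695626074
```

View pics/s5.png

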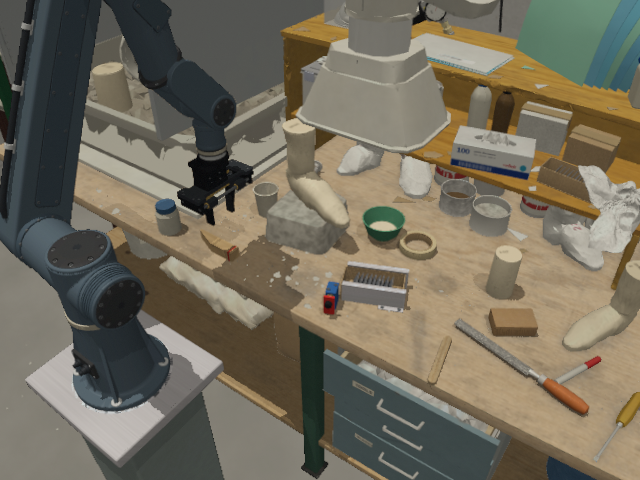

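Run:
```python
from h import *
A=[];b=[]
for q2,q3,x,y,z in[(30.272,82.148,.27438,-.56077,.19729),(33.512,64.504,.27387,-.64886,.267),(25.066,115.403,.41748,.07722,.10223)]:
    p=np.sqrt(x*x+y*y-.111**2);q,r=np.radians(q2),np.radians(q2+q3)
    A+=[[1,0,np.sin(q),np.sin(r)],[0,1,np.cos(q),np.cos(r)]];b+=[p,z]
s=np.linalg.lstsq(np.array(A),np.array(b),rcond=None);print(s[0],s[1])
c=cap("scene")
# wrist axis: above TCP ; seen at ~ (222,108)
for h in(.15,.2,.25,.3,.35): print(h,proj(c,[.4175,.0772,.102+h]).round())
for z in (.36,.4,.44):
  print(z,[onz(c,u,v,z).round(3).tolist() for u,v in((298,115),(388,150),(450,118),(330,85))])
```

```text
[-0.32513754 -0.64061866  1.14931257  0.38970898] [5.5929917e-05]
0.15 [215. 174.]
0.2 [213. 156.]
0.25 [210. 137.]
0.3 [208. 117.]
0.35 [205.  96.]
0.36 [[0.607, -0.03, 0.36], [0.583, -0.291, 0.36], [0.806, -0.335, 0.36], [0.801, 0.009, 0.36]]
0.4 [[0.542, -0.081, 0.4], [0.52, -0.324, 0.4], [0.727, -0.365, 0.4], [0.722, -0.044, 0.4]]
0.44 [[0.477, -0.131, 0.44], [0.456, -0.357, 0.44], [0.649, -0.395, 0.44], [0.644, -0.097, 0.44]]
```

Call:
servo_tool --targets '[{"offset": [-0.001, 0.001, 0.03], "dr": [0, 0, 0]}, {"offset": [-0.003, 0.002, 0.06], "dr": [0, 0, 0.4]}, {"offset": [-0.003, 0.002, 0.085], "dr": [0, 0, 0.4]}, {"offset": [-0.003, 0.002, 0.0975], "dr": [0, 0, 0.4]}, {"offset": [-0.003, 0.002, 0.0975], "dr": [0, 0, 0.4]}, {"offset": [-0.003, 0.002, 0.0975], "dr": [0, 0, 0.4]}]'

```text
time_s: 3.12
position: [0.4206, 0.0671, 0.0057]
tcp_rot: [[0.033, 0.999, -0.002], [0.999, -0.033, 0.0], [-0.0, -0.002, -1.0]]
force: [0.1, -0.4, -0.0]
opening: 0.698
grasp_force: 0.0
```

Call:
servo_tool --targets '[{"offset": [0, 0, 0], "dr": [0, 0, 0]}, {"offset": [0, 0, 0], "dr": [0, 0, 0]}, {"offset": [0, 0, 0], "dr": [0, 0, 0]}, {"offset": [0, 0, 0], "dr": [0, 0, 0]}, {"offset": [0, 0, 0], "dr": [0, 0, 0]}, {"offset": [0, 0, 0], "dr": [0, 0, 0]}, {"offset": [0, 0, 0], "dr": [0, 0, 0]}, {"offset": [0, 0, 0], "dr": [0, 0, 0]}]' --gripper 1

```text
time_s: 3.78
position: [0.4212, 0.0685, 0.006]
tcp_rot: [[0.03, 1.0, 0.0], [1.0, -0.03, -0.0], [-0.0, 0.0, -1.0]]
force: [-1.0, 0.2, 5.2]
opening: 0.174
grasp_force: 3.0
```

Run:
```python
from h import *
from scipy.optimize import least_squares
s=bot.read_state();q=s["joint_positions"];P=s["position"];print(q,P,s["opening"],s["grasp_force"],s["force"])
D=[(30.272,82.148,.27438,-.56077,.19729),(33.512,64.504,.27387,-.64886,.267),(25.066,115.403,.41748,.07722,.10223),(q[1],q[2],*P)]
def f(v):
    L1,L2,k,w=v;o=[]
    for q2,q3,x,y,z in D:
        a,b=np.radians(q2),np.radians(q2+q3)
        o+=[L1*np.sin(a)+L2*np.sin(b)-np.sqrt(x*x+y*y-w*w),k+L1*np.cos(a)+L2*np.cos(b)-z]
    return o
r=least_squares(f,[.42,.39,-.1,.111]);print(r.x,np.round(r.fun*1000,1))
```

```text
[-5.83987939e+00  3.75621947e+01  1.18663899e+02  1.07822070e-03
  2.37498463e+01 -4.11212224e+00] [0.42123971 0.06849738 0.00598234] 0.1741481050507232 2.9764223090023734 [-1.04132643  0.21398101  5.21533822]
[ 5.00824604e-01  3.84068268e-01 -7.01299652e-02  2.59135393e-06] [-16.8  18.6 -47.5  26.9  32.1 -14.9  33.4 -30.6]
```

Run:
```python
from h import *
c=cap("scene");t=cap("top");s=bot.read_state();print(s["opening"],s["grasp_force"],s["force"])
a=cv2.resize(c["color"][180:280,150:290],(560,400),interpolation=2)
b=cv2.resize(t["color"][290:350,175:275],(560,336)[:2],interpolation=2)[:190]
cv2.imwrite("pics/g6.png",np.vstack([a,b])[:,:,::-1])
```

```text
0.08359661697464882 2.8886783428606577 [-1.69469601  1.09454846  5.83431225]
```

View pics/g6.png

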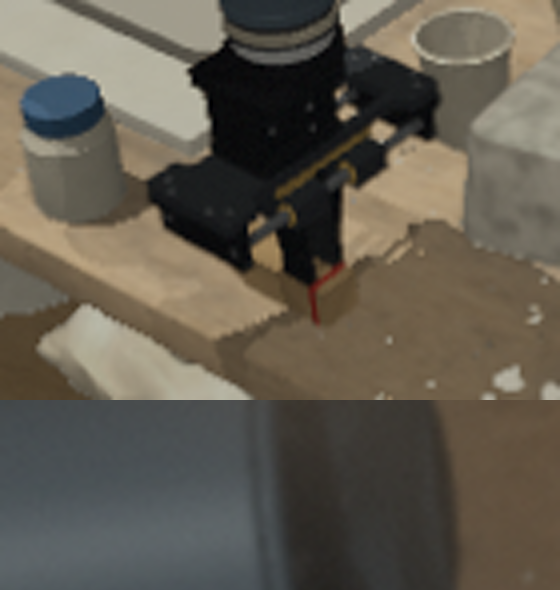

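Run:
```python
from h import *
c=cap("scene");s=bot.read_state();print(s["opening"],s["grasp_force"],s["force"],s["time_s"],s["position"])
C=lambda X:((proj(c,X)-[150,180])*4).round().tolist()
print("tcp",C(s["position"]),C(s["position"]+[0,0,.03]))
a=np.radians(88.7)
for l in[(70,-12,30),(5,16,30),(5,16,0),(-70,16,30),(-70,-16,30),(-70,16,0),(-40,16,0)]:
    l=np.array(l)/1e3;print(l,C([.4202+np.cos(a)*l[0]-np.sin(a)*l[1],.1161+np.sin(a)*l[0]+np.cos(a)*l[1],l[2]]))
```

```text
0.05339061484087967 2.862644188280683 [-0.47655939  0.26109741  6.10348668] 3.9333 [0.42138071 0.06848042 0.00599047]
tcp [319.0, 295.0] [314.0, 260.0]
[ 0.07  -0.012  0.03 ] [202.0, 195.0]
[0.005 0.016 0.03 ] [239.0, 251.0]
[0.005 0.016 0.   ] [245.0, 286.0]
[-0.07   0.016  0.03 ] [321.0, 295.0]
[-0.07  -0.016  0.03 ] [355.0, 269.0]
[-0.07   0.016  0.   ] [326.0, 330.0]
[-0.04   0.016  0.   ] [293.0, 312.0]
```

Call:
servo_tool --targets '[{"offset": [0, 0, 0], "dr": [0, 0, 0]}, {"offset": [0, 0, 0], "dr": [0, 0, 0]}, {"offset": [0, 0, 0], "dr": [0, 0, 0]}]'

```text
time_s: 4.18
position: [0.4215, 0.0685, 0.006]
tcp_rot: [[0.03, 1.0, 0.001], [1.0, -0.03, -0.0], [-0.0, 0.001, -1.0]]
force: [-0.7, 0.4, 6.4]
opening: 0.009
grasp_force: 2.8
```

Run:
```python
from h import *
c=cap("scene")
print(proj(c,[.27438,-.56077,.19729]))
R=np.array([[.8983,.4393,0],[.4393,-.8983,0],[0,0,-1]])
for y in(-.051,.051):print(proj(c,np.array([.27438,-.56077,.19729])+R[:,1]*y))
for y in(-.051,.051):print(proj(c,np.array([.2735,-.6567,.2715])+R[:,1]*y))
g=cv2.imread("pics/scene0.png");s2=cv2.imread("pics/s2.png")
cv2.imwrite("pics/f7.png",np.hstack([cv2.resize(g[240:370,360:510],(400,347)),cv2.resize(s2[240:370,430:580],(400,347))]))
s=bot.read_state();print(s["joint_positions"],s["tau"],s["position"])
```

```text
[427.16963406 347.22300969]
[398.2465756  343.97737654]
[456.22519042 350.40747644]
[454.03480632 339.8493626 ]
[517.48603982 346.49760296]
[-5.84306145e+00  3.75613168e+01  1.18649479e+02  1.11116187e-03
  2.37398834e+01 -4.11056428e+00] [-3.30484542e-02 -3.25331497e+01 -2.86019415e+00  2.90827296e-02
 -5.55972860e-02 -2.32991506e-04] [0.42148852 0.06844899 0.00600222]
```

View pics/f7.png

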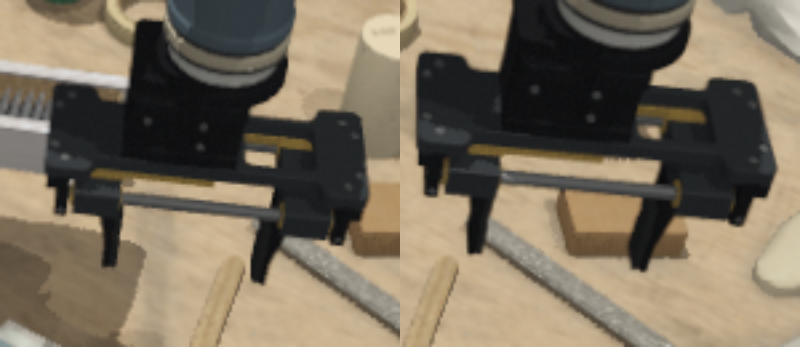

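Call:
servo_tool --targets '[{"offset": [0, 0, -0.01], "dr": [0, 0, 0]}, {"offset": [0, 0, -0.01], "dr": [0, 0, 0]}, {"offset": [0, 0, -0.01], "dr": [0, 0, 0]}, {"offset": [0, 0, -0.01], "dr": [0, 0, 0]}, {"offset": [0, 0, -0.01], "dr": [0, 0, 0]}, {"offset": [0, 0, -0.01], "dr": [0, 0, 0]}, {"offset": [0, 0, -0.01], "dr": [0, 0, 0]}]' --gripper -0.5

```text
time_s: 4.82
position: [0.421, 0.0684, 0.0154]
tcp_rot: [[0.03, 1.0, -0.001], [1.0, -0.03, 0.0], [0.0, -0.001, -1.0]]
force: [1.1, 1.1, -0.7]
opening: 0.451
grasp_force: 0.0
```

Run:
```python
from h import *
c=cap("scene");s=bot.read_state();print(s["opening"],s["grasp_force"],s["force"],s["time_s"],s["position"])
C=lambda X:((proj(c,X)-[170,200])*6).round().tolist()
R=s["tcp_rot"];print([C(s["position"]+R[:,1]*y) for y in(-.04,0,.04)],C(s["position"]+[0,0,.02]))
cv2.imwrite("pics/g8.png",cv2.resize(c["color"][200:280,170:270],(600,480),interpolation=2)[:,:,::-1])
```

```text
0.495726130269161 0.0 [-0.0860358   0.09359005 -0.10626511] 4.8667 [0.42103816 0.06843918 0.01542737]
[[292.0, 354.0], [356.0, 307.0], [419.0, 261.0]] [351.0, 271.0]
```

View pics/g8.png

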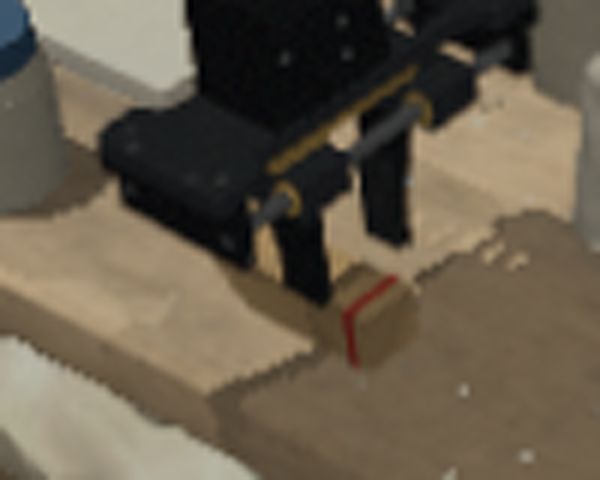

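I've now used my picture allowance (one over, in fact), so from here I'll measure numerically only. The last view shows the fingertips about 20 mm above the reported TCP (crop (350,270), predicted (356,307)), so the fingers closed over the wedge's top. I'll go down by feel.

Call:
servo_tool --targets '[{"offset": [0, 0, 0.01], "dr": [0, 0, 0]}, {"offset": [0, 0, 0.02], "dr": [0, 0, 0]}, {"offset": [0, 0, 0.026], "dr": [0, 0, 0]}, {"offset": [0, 0, 0.026], "dr": [0, 0, 0]}]' --gripper -0.5

```text
time_s: 5.2
position: [0.4205, 0.0684, -0.0113]
tcp_rot: [[0.031, 1.0, -0.002], [1.0, -0.031, 0.0], [0.0, -0.002, -1.0]]
force: [-1.5, 1.0, -0.4]
opening: 0.724
grasp_force: 0.0
```

Call:
servo_tool --targets '[{"offset": [0, 0, 0.003], "dr": [0, 0, 0]}, {"offset": [0, 0, 0.003], "dr": [0, 0, 0]}, {"offset": [0, 0, 0.003], "dr": [0, 0, 0]}, {"offset": [0, 0, 0.003], "dr": [0, 0, 0]}, {"offset": [0, 0, 0.003], "dr": [0, 0, 0]}, {"offset": [0, 0, 0.003], "dr": [0, 0, 0]}, {"offset": [0, 0, 0.003], "dr": [0, 0, 0]}]' --gripper 1

```text
time_s: 5.78
position: [0.4213, 0.0684, -0.0131]
tcp_rot: [[0.03, 1.0, 0.0], [1.0, -0.03, -0.0], [-0.0, 0.0, -1.0]]
force: [0.3, 0.4, 2.2]
opening: 0.366
grasp_force: 29.8
```

Call:
servo_tool --targets '[{"offset": [0, 0, -0.02], "dr": [0, 0, 0]}, {"offset": [0, 0, -0.05], "dr": [0, 0, 0]}, {"offset": [0, 0, -0.08], "dr": [0, 0, 0]}, {"offset": [-0.02, -0.001, -0.09], "dr": [0, 0, 0]}, {"offset": [-0.05, -0.003, -0.095], "dr": [0, 0, -3]}, {"offset": [-0.085, -0.005, -0.095], "dr": [0, 0, -6]}, {"offset": [-0.12, -0.007, -0.095], "dr": [0, 0, -9]}, {"offset": [-0.155, -0.009, -0.095], "dr": [0, 0, -12]}, {"offset": [-0.19, -0.011, -0.095], "dr": [0, 0, -15]}, {"offset": [-0.225, -0.012, -0.095], "dr": [0, 0, -18]}, {"offset": [-0.26, -0.009, -0.095], "dr": [0, 0, -21]}, {"offset": [-0.295, 0.002, -0.095], "dr": [0, 0, -24]}, {"offset": [-0.33, 0.012, -0.095], "dr": [0, 0, -25.1]}, {"offset": [-0.365, 0.022, -0.095], "dr": [0, 0, -25.1]}, {"offset": [-0.4, 0.032, -0.095], "dr": [0, 0, -25.1]}, {"offset": [-0.435, 0.042, -0.095], "dr": [0, 0, -25.1]}, {"offset": [-0.46, 0.047, -0.095], "dr": [0, 0, -25.1]}, {"offset": [-0.48, 0.05, -0.095], "dr": [0, 0, -25.1]}, {"offset": [-0.48, 0.05, -0.095], "dr": [0, 0, -25.1]}, {"offset": [-0.48, 0.05, -0.095], "dr": [0, 0, -25.1]}]'

```text
time_s: 7.45
position: [0.4561, -0.4134, 0.0811]
tcp_rot: [[-0.395, 0.919, -0.0], [0.919, 0.395, 0.001], [0.001, -0.0, -1.0]]
force: [-0.2, 0.3, 0.2]
opening: 0.361
grasp_force: 29.8
```

```bash
cat >> h.py <<'E'
H0=np.array([.5192,-.3131]);HY=113.45
def hol(x,y,z):
    a=np.radians(HY);c,s=np.cos(a),np.sin(a);x/=1e3;y/=1e3
    return np.array([H0[0]+c*x-s*y,H0[1]+s*x+c*y,z/1e3])
def inhol(P):
    a=np.radians(HY);c,s=np.cos(a),np.sin(a);d=P[:2]-H0
    return np.array([c*d[0]+s*d[1],-s*d[0]+c*d[1],P[2]])*1e3
def st():
    s=bot.read_state();R=s["tcp_rot"]
    print("t",s["time_s"],"hol",inhol(s["position"]).round(1),"head",np.degrees(np.arctan2(R[1,0],R[0,0])).round(2),"F",s["force"].round(1),"op",round(s["opening"],3),round(s["grasp_force"],1),"q",s["joint_positions"].round(1));return s
E
cat > red.py <<'E'
from h import *
def redpts(cam,thr=110):
    im=cam["color"].astype(int);m=((im[...,0]>thr)&(im[...,1]<70)&(im[...,2]<70)).astype(np.uint8)
    n,l,s,ce=cv2.connectedComponentsWithStats(m);return [(s[i].tolist(),ce[i].round(1).tolist()) for i in range(1,n) if s[i][4]>4]
E
python3 - <<'E'
from red import *
s=st();print(rel(hol(-66,97,-13),HY))
c=cap("scene");t=cap("top");print(redpts(c));print(redpts(t))
for X in[(90,92,60),(90,98,60),(77,98,60),(103,98,60),(103,98,4)]: print(X,proj(c,hol(*X)).round(1),proj(t,hol(*X)).round(1))
# wedge band where predicted (wedge x -64)
P=inhol(s["position"]);print("band",proj(c,hol(P[0]-15,P[1],P[2]+13+29)),proj(t,hol(P[0]-15,P[1],P[2]+13+29)))
E
```

```text
t 7.45 hol [-66.9  97.8  81.1] head 113.26 F [-0.2  0.3  0.2] op 0.361 29.8 q [-52.6  37.9  89.1   0.   53.  -75.9]
(array([0.0008, 0.0008, 0.0941]), array([-0.  , -0.05, -0.19]))
[([323, 295, 12, 20, 112], [329.2, 303.9]), ([585, 357, 16, 11, 95], [593.1, 361.6]), ([543, 384, 5, 5, 5], [545.0, 386.0]), ([549, 389, 15, 12, 15], [556.0, 394.6]), ([565, 401, 6, 5, 6], [567.5, 403.0]), ([572, 406, 12, 7, 12], [577.5, 409.3])]
[([629, 7, 11, 4, 21], [633.9, 8.6]), ([194, 163, 4, 5, 6], [195.8, 165.2]), ([198, 169, 8, 16, 17], [201.1, 176.3]), ([569, 171, 7, 15, 72], [572.6, 178.3])]
(90, 92, 60) [329.4 295.3] [379.9 301. ]
(90, 98, 60) [328.9 297.1] [381.5 303. ]
(77, 98, 60) [334.5 297.9] [385.8 299.7]
(103, 98, 60) [323.3 296.3] [377.2 306.2]
(103, 98, 4) [323.3 313.4] [374.7 309. ]
band [407.04316414 287.35250209] [443.24878625 255.25330828]
```

Call:
servo_tool --targets '[{"offset": [0.001, 0.001, 0.03], "dr": [0, 0, -0.2]}, {"offset": [0.001, 0.001, 0.06], "dr": [0, 0, -0.2]}, {"offset": [0.001, 0.001, 0.083], "dr": [0, 0, -0.2]}, {"offset": [0.001, 0.001, 0.092], "dr": [0, 0, -0.2]}, {"offset": [0.001, 0.001, 0.092], "dr": [0, 0, -0.2]}, {"offset": [0.001, 0.001, 0.092], "dr": [0, 0, -0.2]}]'

```text
time_s: 8.05
position: [0.4572, -0.4105, -0.0102]
tcp_rot: [[-0.4, 0.916, -0.0], [0.916, 0.4, 0.001], [0.001, -0.0, -1.0]]
force: [-0.6, 0.3, -0.5]
opening: 0.364
grasp_force: 29.9
```

Run:
```python
from red import *
s=st();print(rel(hol(-66,97,-12),HY))
c=cap("scene");t=cap("top");print(redpts(c,90)[:4],redpts(t,80))
P=inhol(s["position"]);print("band",proj(c,hol(P[0]-15,P[1],30)),proj(t,hol(P[0]-15,P[1],30)))
# wood colour mask around expected nose, in scene
hsv=cv2.cvtColor(c["color"],cv2.COLOR_RGB2HSV)
for x,y in[(66.,81),(66,84),(66,87),(66,90),(40,97),(20,97)]:
    u,v=proj(c,hol(x-62.7+P[0]+66-3,y,30)).round().astype(int);print(x,y,u,v,c["color"][v,u],hsv[v,u])
```

```text
t 8.05 hol [-64.7  95.7 -10.2] head 113.61 F [-0.6  0.3 -0.5] op 0.364 29.9 q [-52.3  45.8  91.3   0.   43.  -75.9]
(array([-0.0013, -0.0013,  0.0018]), array([-0.01, -0.05,  0.16]))
[([436, 164, 7, 12, 39], [438.9, 170.4]), ([444, 172, 3, 5, 8], [445.1, 173.9]), ([448, 173, 5, 5, 17], [450.1, 175.4]), ([455, 173, 11, 6, 49], [459.1, 175.6])] [([629, 7, 11, 6, 32], [634.0, 9.0]), ([623, 16, 17, 5, 19], [630.9, 18.3]), ([633, 28, 7, 3, 11], [636.2, 28.9]), ([605, 30, 28, 8, 45], [619.1, 32.8]), ([308, 39, 26, 7, 38], [320.6, 41.7]), ([222, 42, 4, 3, 5], [223.4, 43.2]), ([201, 44, 106, 25, 237], [250.0, 56.7]), ([190, 67, 9, 2, 9], [194.0, 67.4]), ([87, 69, 102, 20, 197], [144.0, 78.2]), ([314, 100, 7, 2, 7], [317.0, 100.6]), ([290, 105, 7, 2, 8], [293.0, 105.5]), ([106, 106, 4, 5, 11], [107.6, 108.3]), ([271, 109, 5, 3, 7], [273.1, 110.0]), ([266, 111, 4, 2, 5], [267.2, 111.2]), ([238, 115, 13, 3, 13], [244.0, 116.2]), ([221, 119, 11, 3, 15], [226.1, 120.1]), ([210, 123, 5, 1, 5], [212.0, 123.0]), ([183, 124, 26, 6, 32], [195.4, 126.5]), ([136, 133, 29, 6, 36], [149.4, 135.9]), ([194, 162, 17, 35, 77], [202.1, 177.5]), ([569, 171, 8, 15, 75], [572.6, 178.4]), ([192, 174, 8, 15, 32], [195.7, 180.2]), ([199, 190, 4, 5, 8], [200.6, 192.4]), ([479, 198, 18, 15, 65], [487.2, 205.0]), ([567, 231, 11, 1, 11], [572.0, 231.0]), ([377, 296, 9, 9, 29], [382.0, 300.1])]
band [402.17088397 316.26100513] [433.83769183 262.81208709]
66.0 81 368 307 [168 141  99] [ 18 105 168]
66 84 368 308 [170 143  99] [ 19 107 170]
66 87 367 309 [174 146 102] [ 18 106 174]
66 90 367 309 [174 146 102] [ 18 106 174]
40 97 378 313 [28 30 32] [105  32  32]
20 97 387 314 [45 48 47] [80 16 48]
```

Call:
servo_tool --targets '[{"offset": [0.005, -0.001, 0], "dr": [0, 0, 0]}, {"offset": [0.012, -0.001, 0], "dr": [0, 0, 0]}, {"offset": [0.019, -0.001, 0], "dr": [0, 0, 0]}, {"offset": [0.026, -0.001, 0], "dr": [0, 0, 0]}, {"offset": [0.033, -0.001, 0], "dr": [0, 0, 0]}, {"offset": [0.037, -0.001, 0], "dr": [0, 0, 0]}, {"offset": [0.037, -0.001, 0], "dr": [0, 0, 0]}]'

```text
time_s: 8.73
position: [0.4425, -0.3781, -0.0098]
tcp_rot: [[-0.399, 0.917, 0.003], [0.917, 0.399, -0.002], [-0.003, 0.002, -1.0]]
force: [3.7, -0.9, -1.1]
opening: 0.364
grasp_force: 29.9
```

Run:
```python
from h import *
s=st();a=np.radians(HY);F=s["force"];print("Fhol",np.cos(a)*F[0]+np.sin(a)*F[1],-np.sin(a)*F[0]+np.cos(a)*F[1])
```

```text
t 8.7333 hol [-29.1  96.2  -9.8] head 113.49 F [ 3.7 -0.9 -1.1] op 0.364 29.9 q [-51.5  44.3  96.4   0.1  39.2 -75.1]
Fhol -2.2878529162074024 -2.994306518412321
```

Call:
servo_tool --targets '[{"offset": [0.008, -0.001, 0], "dr": [0, 0, 0]}, {"offset": [0.016, -0.001, 0], "dr": [0, 0, 0]}, {"offset": [0.024, -0.001, 0], "dr": [0, 0, 0]}, {"offset": [0.032, -0.001, 0], "dr": [0, 0, 0]}, {"offset": [0.04, -0.001, 0], "dr": [0, 0, 0]}, {"offset": [0.045, -0.001, 0], "dr": [0, 0, 0]}, {"offset": [0.045, -0.001, 0], "dr": [0, 0, 0]}]'

```text
time_s: 9.32
position: [0.4253, -0.3393, -0.0095]
tcp_rot: [[-0.399, 0.917, 0.006], [0.917, 0.399, -0.005], [-0.007, 0.003, -1.0]]
force: [7.2, -0.9, -1.2]
opening: 0.367
grasp_force: 29.9
```

```bash
cat >> h.py <<'E'
def fh():
    s=st();a=np.radians(HY);F=s["force"];print("Fhol",(np.cos(a)*F[0]+np.sin(a)*F[1]).round(1),(-np.sin(a)*F[0]+np.cos(a)*F[1]).round(1));return s
E
python3 - <<'E'
from red import *
fh();c=cap("scene");print([r for r in redpts(c) if 250<r[1][0]<420 and r[1][1]>250])
for d in (0,10,18): print([proj(c,hol(x,98+d,z)).round(1).tolist() for x,z in((77,60),(103,4))])
E
```

```text
t 9.3167 hol [13.3 96.6 -9.5] head 113.5 F [ 7.2 -0.9 -1.2] op 0.367 29.9 q [-5.040e+01  4.270e+01  1.023e+02  1.000e-01  3.460e+01 -7.400e+01]
Fhol -3.7 -6.3
[([321, 300, 12, 19, 117], [327.3, 309.0])]
[[334.5, 297.9], [323.3, 313.4]]
[[333.6, 301.0], [322.4, 316.4]]
[[333.0, 303.5], [321.7, 318.9]]
```

Call:
servo_tool --targets '[{"offset": [0.008, -0.001, 0], "dr": [0, 0, 0]}, {"offset": [0.016, -0.001, 0], "dr": [0, 0, 0]}, {"offset": [0.024, -0.001, 0], "dr": [0, 0, 0]}, {"offset": [0.032, -0.001, 0], "dr": [0, 0, 0]}, {"offset": [0.04, -0.001, 0], "dr": [0, 0, 0]}, {"offset": [0.046, -0.001, 0], "dr": [0, 0, 0]}, {"offset": [0.046, -0.001, 0], "dr": [0, 0, 0]}, {"offset": [0.046, -0.001, 0], "dr": [0, 0, 0]}]'

```text
time_s: 10.03
position: [0.4046, -0.2955, -0.01]
tcp_rot: [[-0.399, 0.917, 0.002], [0.917, 0.399, -0.001], [-0.002, 0.002, -1.0]]
force: [6.4, 1.9, -0.4]
opening: 0.366
grasp_force: 29.9
```

Run:
```python
from red import *
fh();c=cap("scene");print([r for r in redpts(c) if 250<r[1][0]<420 and r[1][1]>250])
```

```text
t 10.0333 hol [ 61.8  98.2 -10. ] head 113.51 F [ 6.4  1.9 -0.4] op 0.366 29.9 q [-4.900e+01  4.140e+01  1.083e+02  1.000e-01  3.020e+01 -7.260e+01]
Fhol -0.8 -6.6
[([322, 319, 5, 1, 5], [324.0, 319.0])]
```

Call:
servo_tool --targets '[{"offset": [0, 0.001, 0.001], "dr": [0, 0, 0]}, {"offset": [0, 0.003, 0.0025], "dr": [0, 0, 0]}, {"offset": [0, 0.0035, 0.003], "dr": [0, 0, 0]}, {"offset": [0, 0.0035, 0.003], "dr": [0, 0, 0]}]'

```text
time_s: 10.42
position: [0.4076, -0.2941, -0.013]
tcp_rot: [[-0.399, 0.917, 0.002], [0.917, 0.399, -0.001], [-0.001, 0.001, -1.0]]
force: [5.1, 2.5, 1.6]
opening: 0.364
grasp_force: 29.9
```

Call:
servo_tool --targets '[{"offset": [0, 0, 0], "dr": [0, 0, 0]}, {"offset": [0, 0, 0], "dr": [0, 0, 0]}, {"offset": [0, 0, 0], "dr": [0, 0, 0]}, {"offset": [0, 0, 0], "dr": [0, 0, 0]}, {"offset": [0, 0, 0], "dr": [0, 0, 0]}]' --gripper -0.25

```text
time_s: 10.83
position: [0.4056, -0.2935, -0.0135]
tcp_rot: [[-0.4, 0.917, -0.001], [0.917, 0.4, 0.001], [0.002, -0.001, -1.0]]
force: [0.7, 0.4, -0.8]
opening: 0.606
grasp_force: 0.0
```

Run:
```python
from red import *
fh();c=cap("scene");print([r for r in redpts(c) if 250<r[1][0]<420 and r[1][1]>250])
```

```text
t 10.8333 hol [ 63.2  96.4 -13.5] head 113.58 F [ 0.7  0.4 -0.8] op 0.606 0.0 q [-48.7  41.8 108.2  -0.   30.1 -72.2]
Fhol 0.1 -0.8
[]
```

Call:
servo_tool --targets '[{"offset": [0, 0, -0.02], "dr": [0, 0, 0]}, {"offset": [0, 0, -0.05], "dr": [0, 0, 0]}, {"offset": [0, 0, -0.08], "dr": [0, 0, 0]}, {"offset": [0, 0, -0.105], "dr": [0, 0, 0]}, {"offset": [-0.01, -0.02, -0.105], "dr": [0, 0, 0]}, {"offset": [-0.03, -0.04, -0.105], "dr": [0, 0, 0]}, {"offset": [-0.06, -0.06, -0.105], "dr": [0, 0, 0]}, {"offset": [-0.09, -0.06, -0.105], "dr": [0, 0, 0]}, {"offset": [-0.12, -0.06, -0.105], "dr": [0, 0, 0]}, {"offset": [-0.15, -0.06, -0.105], "dr": [0, 0, 0]}, {"offset": [-0.15, -0.06, -0.105], "dr": [0, 0, 0]}]'

```text
time_s: 11.8
position: [0.4135, -0.4628, 0.0923]
tcp_rot: [[-0.398, 0.917, 0.004], [0.917, 0.398, -0.008], [-0.009, 0.001, -1.0]]
force: [1.4, -0.9, 1.0]
opening: 0.624
grasp_force: 0.0
```

Run:
```python
from red import *
s=fh();c=cap("scene");t=cap("top")
print([r for r in redpts(c,90) if 250<r[1][0]<420 and r[1][1]>250],[r for r in redpts(t,80) if 340<r[1][0]<440 and r[1][1]>230])
for d in (0,14,18): print([proj(c,hol(x,98+d,z)).round(1).tolist() for x,z in((77,60),(103,4))],proj(t,hol(90,95+d,60)).round(1))
for x in(44,46,48): print("band",proj(c,hol(x,94,30)).round(1),proj(t,hol(x,94,30)).round(1))
```

```text
t 11.8 hol [-95.3 156.5  92.3] head 113.44 F [ 1.4 -0.9  1. ] op 0.624 0.0 q [-58.5  37.2  88.4  -0.   53.9 -81.9]
Fhol -1.4 -0.9
[([321, 301, 13, 20, 170], [327.3, 310.2]), ([343, 302, 6, 20, 62], [345.0, 311.5])] []
[[334.5, 297.9], [323.3, 313.4]] [380.7 302. ]
[[333.3, 302.2], [322.0, 317.6]] [384.3 306.7]
[[333.0, 303.5], [321.7, 318.9]] [385.4 308. ]
band [348.7 308. ] [393.9 292. ]
band [347.8 307.9] [393.3 292.5]
band [347.  307.8] [392.6 293. ]
```

Run:
```python
from h import *
from scipy.optimize import least_squares
s=bot.read_state();q=s["joint_positions"];P=s["position"]
D=[(30.272,82.148,.27438,-.56077,.19729),(33.512,64.504,.27387,-.64886,.267),(25.066,115.403,.41748,.07722,.10223),(37.562,118.664,.42124,.0685,.00598),(37.9,89.1,.4561,-.4134,.0811),(45.8,91.3,.4572,-.4105,-.0102),(44.3,96.4,.4425,-.3781,-.0098),(42.7,102.3,.4253,-.3393,-.0095),(41.4,108.3,.4046,-.2955,-.01),(41.8,108.2,.4056,-.2935,-.0135),(q[1],q[2],*P)]
def f(v):
    a,k,L1,L2,ph=v;o=[]
    for q2,q3,x,y,z in D:
        A,B=np.radians(q2),np.radians(q2+q3)+ph
        o+=[a+L1*np.sin(A)+L2*np.sin(B)-np.sqrt(x*x+y*y-.111**2),k+L1*np.cos(A)+L2*np.cos(B)-z]
    return o
for m in (0,1):
    g=(lambda v:f(v)) if m else (lambda v:f([0,*v]))
    x0=[0,0,.45,.4,0];r=least_squares(g,x0 if m else x0[1:]);print(r.x.round(4),np.abs(r.fun).max().round(4))
c=cap("scene");t=cap("top")
for a,b in(((298,115),(313,247)),((388,150),(432,222)),((450,118),(457,180)),((298,115),(290,165))):
    o,d=ray(c,*a);p,e=ray(t,*b);k=np.linalg.lstsq(np.c_[d,-e],p-o,rcond=None)[0];print((o+k[0]*d).round(3),(p+k[1]*e).round(3))
print(hol(-88,0,0),hol(125,0,0))
```

```text
[-0.0577  0.5888  0.4064  0.2826] 0.0023
[-0.0012 -0.0588  0.5905  0.4067  0.2824] 0.0022
[ 0.485 -0.125  0.435] [ 0.482 -0.122  0.434]
[ 0.481 -0.344  0.425] [ 0.48  -0.344  0.425]
[ 0.557 -0.43   0.487] [ 0.535 -0.395  0.47 ]
[ 0.582 -0.05   0.375] [ 0.653 -0.117  0.405]
[ 0.55421948 -0.39383188  0.        ] [ 0.46945642 -0.19842404  0.        ]
```

```bash
cat > clr.py <<'E'
from h import *
from scipy.optimize import fsolve
corn=np.array([[.485,-.125],[.481,-.344],[.60,-.45],[.9,-.4],[.9,0],[.60,-.03]],np.float32)
def clear(tip,th,D,psi=HY):
    a=np.radians(psi);t=np.radians(th);zt=np.array([-np.sin(t)*np.cos(a),-np.sin(t)*np.sin(a),-np.cos(t)])
    W=np.array(tip)-(D-.02)*zt;h=D-.0577
    r=np.hypot(W[0],W[1]);az=np.arctan2(W[1],W[0]);q1=az-np.arcsin(.111/r);rho=np.sqrt(r*r-.111**2)
    f=lambda v:[.5888*np.sin(v[0])+.4064*np.sin(v[0]+v[1]+.2826)-rho,.5888*np.cos(v[0])+.4064*np.cos(v[0]+v[1]+.2826)-(W[2]-h)]
    q2,q3=fsolve(f,[.7,1.6]);q23=q2+q3
    d=-np.array([np.sin(q23)*np.cos(q1),np.sin(q23)*np.sin(q1),np.cos(q23)])
    m=9
    for k in np.linspace(-.03,.39,43):
        p=W+k*d;g=cv2.pointPolygonTest(corn.reshape(-1,1,2),(float(p[0]),float(p[1])),True)
        # distance from the axis point to the hood solid (above z=.425)
        dz=max(.425-p[2],0);dh=max(-g,0);m=min(m,np.hypot(dz,dh))
    return W.round(3),np.degrees([q1,q2,q3]).round(1),round(float(m),3)
if __name__=="__main__":
    for D in(.28,.33):
        for th in(0,15,25,32): print(D,th,"hY",clear(hol(-90,0,25),th,D),"arm",clear(hol(-90,0,25),th,D,135)[2], "high",clear(hol(-110,0,75),th,D)[2])
E
python3 clr.py
```

```text
0.28 0 hY (array([ 0.555, -0.396,  0.285]), array([-44.9,  48. ,  80.5]), 0.039) arm 0.039 high 0.013
0.28 15 hY (array([ 0.528, -0.334,  0.276]), array([-42.5,  45.7,  89.7]), 0.051) arm 0.063 high 0.027
0.28 25 hY (array([ 0.511, -0.295,  0.261]), array([-40.8,  45.6,  95.2]), 0.063) arm 0.083 high 0.042
0.28 32 hY (array([ 0.5  , -0.269,  0.245]), array([-39.6,  46.2,  98.6]), 0.071) arm 0.097 high 0.053
0.33 0 hY (array([ 0.555, -0.396,  0.335]), array([-44.9,  48. ,  80.5]), 0.005) arm 0.005 high 0.0
0.33 15 hY (array([ 0.523, -0.322,  0.324]), array([-42. ,  45.3,  91.3]), 0.024) arm 0.041 high 0.0
0.33 25 hY (array([ 0.503, -0.275,  0.306]), array([-39.9,  45.3,  97.8]), 0.042) arm 0.07 high 0.018
0.33 32 hY (array([ 0.49 , -0.245,  0.288]), array([-38.3,  46.3, 101.7]), 0.055) arm 0.091 high 0.034
```

Run:
```python
from clr import *
for D in(.28,.33):
  for th in(25,30):
    print(D,th,[clear(hol(x,y,25),th,D,135) for x,y in((-116,150),(-116,60),(-116,0))],[clear(hol(x,0,25),th,D,135)[2] for x in(-100,-50,0,50,104)])
# targets: heading 135 tilt 25
from scipy.spatial.transform import Rotation as Ro
def G(psi,th):
    a,t=np.radians(psi),np.radians(th);zt=np.array([-np.sin(t)*np.cos(a),-np.sin(t)*np.sin(a),-np.cos(t)])
    y=np.array([np.sin(a),-np.cos(a),0]);return np.c_[np.cross(y,zt),y,zt]
s=bot.read_state();R=s["tcp_rot"];g=G(135,25);Q=hol(-118,150,28)+.02*g[:,2]
print((R.T@(Q-s["position"])).round(4),Ro.from_matrix(R.T@g).as_rotvec(degrees=True).round(2))
```

```text
0.28 25 [(array([ 0.35 , -0.402,  0.261]), array([-60.9,  43.4, 103.8]), 0.174), (array([ 0.433, -0.366,  0.261]), array([-51.5,  44.6,  98.7]), 0.114), (array([ 0.488, -0.342,  0.261]), array([-45.8,  45.8,  94.4]), 0.078)] [0.081, 0.091, 0.103, 0.114, 0.128]
0.28 30 [(array([ 0.336, -0.387,  0.25 ]), array([-61.6,  44. , 106.8]), 0.186), (array([ 0.418, -0.351,  0.25 ]), array([-51.8,  45. , 101.8]), 0.125), (array([ 0.473, -0.328,  0.25 ]), array([-45.8,  46. ,  97.5]), 0.088)] [0.091, 0.102, 0.113, 0.124, 0.137]
0.33 25 [(array([ 0.335, -0.387,  0.306]), array([-61.6,  43.3, 106.9]), 0.172), (array([ 0.418, -0.351,  0.306]), array([-51.8,  44.3, 101.9]), 0.105), (array([ 0.473, -0.327,  0.306]), array([-45.8,  45.4,  97.6]), 0.064)] [0.068, 0.081, 0.095, 0.109, 0.125]
0.33 30 [(array([ 0.318, -0.37 ,  0.293]), array([-62.4,  44.2, 110.5]), 0.187), (array([ 0.401, -0.334,  0.293]), array([-52.1,  45. , 105.5]), 0.12), (array([ 0.456, -0.31 ,  0.293]), array([-45.8,  45.8, 101.2]), 0.079)] [0.083, 0.096, 0.109, 0.122, 0.139]
[-0.0405  0.0089  0.081 ] [ -4.67 -24.91 -21.1 ]
```

Call:
servo_tool --targets '[{"offset": [-0.01, 0.002, 0], "dr": [-0.9, -5, -4.2]}, {"offset": [-0.02, 0.004, 0], "dr": [-1.9, -10, -8.4]}, {"offset": [-0.03, 0.006, 0.01], "dr": [-2.8, -15, -12.6]}, {"offset": [-0.04, 0.009, 0.02], "dr": [-3.7, -20, -16.9]}, {"offset": [-0.0405, 0.009, 0.045], "dr": [-4.67, -24.9, -21.1]}, {"offset": [-0.0405, 0.009, 0.065], "dr": [-4.67, -24.9, -21.1]}, {"offset": [-0.0405, 0.009, 0.08], "dr": [-4.67, -24.9, -21.1]}, {"offset": [-0.0405, 0.009, 0.08], "dr": [-4.67, -24.9, -21.1]}, {"offset": [-0.0405, 0.009, 0.08], "dr": [-4.67, -24.9, -21.1]}]' --gripper 1

```text
time_s: 12.75
position: [0.4335, -0.4845, 0.0081]
tcp_rot: [[-0.641, 0.707, 0.297], [0.643, 0.707, -0.294], [-0.418, 0.002, -0.909]]
force: [0.4, 0.5, 0.3]
opening: 0.045
grasp_force: 0.0
```

```bash
cat > rp.py <<'E'
from h import *
def tip(): 
    s=bot.read_state();return s["position"]-.02*s["tcp_rot"][:,2]
def off(x,y,z):
    s=bot.read_state();return (s["tcp_rot"].T@(hol(x,y,z)-tip())).round(4)
E
python3 - <<'E'
from rp import *
fh();print(inhol(tip()).round(1),bot.read_state()["tcp_rot"].round(3).tolist())
for p in((-118,75,26),(-118,0,26)):print(p,off(*p))
E
```

```text
t 12.75 hol [-123.1  146.8    8.1] head 134.91 F [0.4 0.5 0.3] op 0.045 0.0 q [ -61.6   43.1  106.7   47.2    9.5 -151.9]
Fhol 0.3 -0.6
[-115.4  149.9   26.2] [[-0.641, 0.707, 0.297], [0.643, 0.707, -0.294], [-0.418, 0.002, -0.909]]
(-118, 75, 26) [-0.027   0.0688  0.0129]
(-118, 0, 26) [-0.052   0.1385  0.0245]
```

Call:
servo_tool --targets '[{"offset": [-0.006, 0.015, 0.003], "dr": [0, 0, 0]}, {"offset": [-0.012, 0.03, 0.0055], "dr": [0, 0, 0]}, {"offset": [-0.018, 0.046, 0.0085], "dr": [0, 0, 0]}, {"offset": [-0.024, 0.062, 0.0115], "dr": [0, 0, 0]}, {"offset": [-0.03, 0.078, 0.014], "dr": [0, 0, 0]}, {"offset": [-0.036, 0.094, 0.017], "dr": [0, 0, 0]}, {"offset": [-0.042, 0.11, 0.02], "dr": [0, 0, 0]}, {"offset": [-0.048, 0.126, 0.0225], "dr": [0, 0, 0]}, {"offset": [-0.052, 0.1385, 0.0245], "dr": [0, 0, 0]}, {"offset": [-0.052, 0.1385, 0.0245], "dr": [0, 0, 0]}, {"offset": [-0.052, 0.1385, 0.0245], "dr": [0, 0, 0]}, {"offset": [-0.052, 0.1385, 0.0245], "dr": [0, 0, 0]}]'

```text
time_s: 13.75
position: [0.5737, -0.4314, 0.0119]
tcp_rot: [[-0.64, 0.707, 0.3], [0.64, 0.707, -0.301], [-0.425, -0.001, -0.905]]
force: [-0.5, -0.9, -0.7]
opening: 0.006
grasp_force: 0.0
```

Run:
```python
from rp import *
from red import redpts
fh();print(inhol(tip()).round(1))
for p in((-100,0,24),(-40,0,24)):print(p,off(*p))
c=cap("scene");print([r for r in redpts(c,90) if 250<r[1][0]<420 and r[1][1]>250])
```

```text
t 13.75 hol [-130.2   -2.9   11.9] head 135.01 F [-0.5 -0.9 -0.7] op 0.006 0.0 q [-46.   45.1  96.8   1.7  13.  -92.6]
Fhol -0.6 0.8
[-122.3    0.2   30.1]
(-100, 0, 24) [ 0.0213  0.0084 -0.0033]
(-40, 0, 24) [ 0.0718  0.0304 -0.027 ]
[([321, 301, 13, 19, 153], [327.5, 310.6]), ([343, 309, 4, 12, 28], [344.3, 315.4])]
```

Call:
servo_tool --targets '[{"offset": [0.01, 0.004, -0.0015], "dr": [0, 0, 0]}, {"offset": [0.021, 0.008, -0.003], "dr": [0, 0, 0]}, {"offset": [0.028, 0.0115, -0.007], "dr": [0, 0, 0]}, {"offset": [0.035, 0.0145, -0.01], "dr": [0, 0, 0]}, {"offset": [0.042, 0.0175, -0.0135], "dr": [0, 0, 0]}, {"offset": [0.049, 0.0205, -0.0165], "dr": [0, 0, 0]}, {"offset": [0.055, 0.023, -0.019], "dr": [0, 0, 0]}]'

```text
time_s: 14.38
position: [0.5493, -0.3741, 0.0056]
tcp_rot: [[-0.64, 0.707, 0.301], [0.64, 0.707, -0.302], [-0.426, -0.001, -0.905]]
force: [1.1, 0.2, -0.3]
opening: 0.004
grasp_force: 0.8
```

```bash
cat > rep.py <<'E'
from rp import *
from red import redpts
import sys
fh();print("tip",inhol(tip()).round(1))
for a in sys.argv[1:]:
    p=list(map(float,a.split(",")));print(p,off(*p))
c=cap("scene");print([r[0] for r in redpts(c,90) if 250<r[1][0]<420 and r[1][1]>250])
E
python3 rep.py -30,0,24 20,0,24
```

```text
t 14.3833 hol [-68.   -3.4   5.6] head 134.99 F [ 1.1  0.2 -0.3] op 0.004 0.8 q [-43.5  43.9 104.6  -6.    6.3 -82.7]
Fhol -0.3 -1.1
tip [-60.   -0.2  23.7]
[-30.0, 0.0, 24.0] [ 0.0252  0.0108 -0.0122]
[20.0, 0.0, 24.0] [ 0.0673  0.0291 -0.032 ]
[[321, 301, 13, 19, 155], [343, 303, 5, 18, 49]]
```

Run:
```python
from clr import *
for x,th in((-50,15),(-30,12),(0,10),(30,5),(104,5),(104,0)):
    w=[clear(hol(x,0,24),th,D,135) for D in(.28,.33)];print(x,th,w[1][1],180-th-w[1][1][1:].sum(),w[0][2],w[1][2])
t0=cv2.imread("pics/top0.png").astype(int);t=cap("top");t1=t["color"][:,:,::-1].astype(int)
d=np.abs(t1-t0).sum(2)>90
m=np.zeros_like(d);m[240:300,340:385]=1
ys,xs=np.nonzero(d&m);print(len(xs),xs.min() if len(xs) else 0,xs.mean() if len(xs) else 0)
for x in(75,95,115): print(x,proj(t,hol(x,0,46)).round(1),t1[tuple(proj(t,hol(x-1.5,10,46)).round().astype(int)[::-1])])
```

```text
-50 15 [-43.3  43.4  98.2] 23.400000000000006 0.07 0.051
-30 12 [-42.6  43.   98.3] 26.69999999999999 0.068 0.047
0 10 [-41.3  42.2 100.3] 27.5 0.071 0.049
30 5 [-40.1  42.  100. ] 33.0 0.067 0.043
104 5 [-36.2  39.9 108.2] 26.900000000000006 0.085 0.064
104 0 [-36.7  40.6 104.6] 34.80000000000001 0.074 0.05
1586 340 357.1475409836066
75 [360.7 267.8] [82 78 70]
95 [354.2 272.6] [75 71 64]
115 [347.7 277.5] [64 61 55]
```

Call:
servo_tool --targets '[{"offset": [0.003, 0.001, -0.001], "dr": [0, 3, 0]}, {"offset": [0.008, 0.0035, -0.004], "dr": [0, 6, 0]}, {"offset": [0.014, 0.006, -0.0065], "dr": [0, 8, 0]}, {"offset": [0.02, 0.0085, -0.0095], "dr": [0, 8, 0]}, {"offset": [0.026, 0.0112, -0.0125], "dr": [0, 8, 0]}, {"offset": [0.033, 0.0142, -0.0158], "dr": [0, 8, 0]}, {"offset": [0.04, 0.0173, -0.019], "dr": [0, 8, 0]}, {"offset": [0.047, 0.0203, -0.0223], "dr": [0, 8, 0]}, {"offset": [0.054, 0.0233, -0.0257], "dr": [0, 8, 0]}, {"offset": [0.06, 0.026, -0.0285], "dr": [0, 8, 0]}, {"offset": [0.067, 0.029, -0.032], "dr": [0, 8, 0]}, {"offset": [0.067, 0.029, -0.032], "dr": [0, 8, 0]}]'

```text
time_s: 15.48
position: [0.5166, -0.2994, 0.0058]
tcp_rot: [[-0.677, 0.706, 0.208], [0.675, 0.708, -0.208], [-0.294, -0.001, -0.956]]
force: [1.3, -0.8, 2.5]
opening: 0.005
grasp_force: 1.3
```

```bash
python3 rep.py 60,0,24 104,0,24
python3 - <<'E'
from h import *
c=cap("scene");im=c["color"]
# cardboard profile along the holder centre line at wall-top height
for x in range(60,220,10):
    p=proj(c,hol(x,0,46)).round().astype(int);print(x,p,im[p[1],p[0]],end=" ")
E
```

```text
t 15.4833 hol [13.6 -3.   5.8] head 135.07 F [ 1.3 -0.8  2.5] op 0.005 1.3 q [-40.   41.3 107.8  -6.3  14.  -79.2]
Fhol -1.2 -0.9
tip [19.1 -0.9 24.9]
[60.0, 0.0, 24.0] [ 0.0369  0.0143 -0.0105]
[104.0, 0.0, 24.0] [ 0.076   0.0305 -0.0225]
[[321, 301, 13, 19, 156], [343, 304, 5, 17, 48]]
60 [349 275] [31 32 33] 70 [345 274] [76 62 37] 80 [341 274] [61 56 49] 90 [337 273] [76 66 52] 100 [333 273] [61 57 50] 110 [329 272] [67 61 53] 120 [324 272] [50 51 50] 130 [320 271] [54 52 50] 140 [316 271] [58 54 48] 150 [312 270] [66 59 51] 160 [308 269] [91 74 55] 170 [305 269] [89 74 53] 180 [301 268] [88 73 52] 190 [297 268] [141 136 121] 200 [293 267] [185 181 165] 210 [289 267] [160 139 110]
```

Call:
servo_tool --targets '[{"offset": [0.007, 0.003, -0.002], "dr": [0, 0, 0]}, {"offset": [0.014, 0.0057, -0.004], "dr": [0, 1, 0]}, {"offset": [0.021, 0.0085, -0.006], "dr": [0, 2, 0]}, {"offset": [0.028, 0.0113, -0.0082], "dr": [0, 3, 0]}, {"offset": [0.035, 0.014, -0.0103], "dr": [0, 4, 0]}, {"offset": [0.042, 0.017, -0.0124], "dr": [0, 4, 0]}, {"offset": [0.049, 0.0198, -0.0145], "dr": [0, 4, 0]}, {"offset": [0.056, 0.0226, -0.0166], "dr": [0, 4, 0]}, {"offset": [0.063, 0.0254, -0.0188], "dr": [0, 4, 0]}, {"offset": [0.07, 0.0282, -0.0209], "dr": [0, 4, 0]}, {"offset": [0.077, 0.031, -0.023], "dr": [0, 4, 0]}, {"offset": [0.083, 0.0335, -0.0248], "dr": [0, 4, 0]}, {"offset": [0.088, 0.0355, -0.0262], "dr": [0, 4, 0]}, {"offset": [0.091, 0.0367, -0.0272], "dr": [0, 4, 0]}, {"offset": [0.091, 0.0367, -0.0272], "dr": [0, 4, 0]}, {"offset": [0.091, 0.0367, -0.0272], "dr": [0, 4, 0]}]'

```text
time_s: 16.92
position: [0.4762, -0.2081, 0.0047]
tcp_rot: [[-0.689, 0.707, 0.16], [0.688, 0.707, -0.161], [-0.227, -0.001, -0.974]]
force: [0.0, -1.2, 0.2]
opening: 0.003
grasp_force: 0.0
```

```bash
python3 rep.py 90,0,30 90,0,130
python3 - <<'E'
from h import *
c=cap("scene");im=c["color"]
for x in range(60,330,10):
    p=proj(c,hol(x,0,46)).round().astype(int);print(x,p,im[p[1],p[0]],end=" ")
E
```

```text
t 16.9167 hol [113.4  -2.3   4.7] head 135.02 F [ 0.  -1.2  0.2] op 0.003 0.0 q [-34.3  39.4 115.4 -11.4  12.6 -68.6]
Fhol -1.1 0.5
tip [117.7  -0.7  24.1]
[90.0, 0.0, 30.0] [-0.0261 -0.0108  0.0001]
[90.0, 0.0, 130.0] [-0.0489 -0.0109 -0.0973]
[[321, 300, 13, 21, 163], [343, 303, 5, 18, 49]]
60 [349 275] [105 103  99] 70 [345 274] [78 67 52] 80 [341 274] [101  85  67] 90 [337 273] [34 35 35] 100 [333 273] [13 13 15] 110 [329 272] [15 18 18] 120 [324 272] [23 24 26] 130 [320 271] [33 35 36] 140 [316 271] [29 31 32] 150 [312 270] [31 31 33] 160 [308 269] [32 33 34] 170 [305 269] [30 30 32] 180 [301 268] [53 52 49] 190 [297 268] [68 61 52] 200 [293 267] [59 57 50] 210 [289 267] [54 51 48] 220 [285 266] [61 56 49] 230 [281 266] [64 59 50] 240 [277 265] [65 58 50] 250 [273 265] [69 62 52] 260 [269 264] [89 73 52] 270 [265 264] [90 74 53] 280 [261 263] [89 73 53] 290 [258 262] [132 113  87] 300 [254 262] [165 143 112] 310 [250 261] [163 142 111] 320 [246 261] [164 142 111]
```

Call:
servo_tool --targets '[{"offset": [-0.01, -0.004, 0], "dr": [0, 0, 0]}, {"offset": [-0.02, -0.008, 0], "dr": [0, 0, 0]}, {"offset": [-0.026, -0.011, 0], "dr": [0, 0, 0]}, {"offset": [-0.026, -0.011, 0], "dr": [0, 0, 0]}, {"offset": [-0.026, -0.011, 0], "dr": [0, 0, 0]}, {"offset": [-0.026, -0.011, 0], "dr": [0, 0, 0]}]'

```text
time_s: 17.52
position: [0.4859, -0.2336, 0.0104]
tcp_rot: [[-0.689, 0.707, 0.16], [0.689, 0.707, -0.161], [-0.227, -0.001, -0.974]]
force: [-0.1, 0.8, -0.5]
opening: 0.008
grasp_force: 0.0
```

```bash
python3 rep.py
python3 - <<'E'
from h import *
c=cap("scene");im=c["color"]
for y in(-25,0,25):
  print(y,[(x,im[tuple(proj(c,hol(x,y,46)).round().astype(int)[::-1])].tolist()) for x in range(255,310,6)])
E
```

```text
t 17.5167 hol [86.2 -1.1 10.4] head 134.99 F [-0.1  0.8 -0.5] op 0.008 0.0 q [-36.3  39.1 112.6  -7.6  15.5 -74.2]
Fhol 0.8 -0.2
tip [90.4  0.6 29.9]
[[321, 301, 13, 19, 160], [343, 303, 5, 18, 51]]
-25 [(255, [168, 146, 114]), (261, [168, 145, 112]), (267, [166, 143, 110]), (273, [166, 144, 111]), (279, [168, 146, 114]), (285, [167, 145, 113]), (291, [165, 142, 111]), (297, [165, 143, 111]), (303, [168, 146, 113]), (309, [166, 145, 113])]
0 [(255, [88, 72, 53]), (261, [89, 74, 54]), (267, [90, 74, 53]), (273, [94, 78, 55]), (279, [99, 82, 58]), (285, [78, 65, 47]), (291, [161, 140, 110]), (297, [167, 146, 114]), (303, [164, 143, 111]), (309, [164, 143, 111])]
25 [(255, [82, 69, 50]), (261, [90, 74, 53]), (267, [87, 71, 50]), (273, [83, 69, 51]), (279, [71, 59, 42]), (285, [92, 76, 56]), (291, [165, 144, 112]), (297, [167, 146, 114]), (303, [165, 144, 112]), (309, [165, 146, 116])]
```

Run:
```python
from h import *
c=cap("scene");im=c["color"]
for x in(160,200,240,275):
  print(x,[(y,int(im[tuple(proj(c,hol(x,y,46)).round().astype(int)[::-1])].sum())) for y in range(-50,75,6)])
```

```text
160 [(-50, 98), (-44, 355), (-38, 398), (-32, 349), (-26, 216), (-20, 213), (-14, 212), (-8, 206), (-2, 207), (4, 207), (10, 205), (16, 208), (22, 188), (28, 189), (34, 198), (40, 243), (46, 245), (52, 237), (58, 239), (64, 235), (70, 238)]
200 [(-50, 450), (-44, 414), (-38, 427), (-32, 423), (-26, 262), (-20, 212), (-14, 208), (-8, 202), (-2, 165), (4, 171), (10, 147), (16, 146), (22, 142), (28, 149), (34, 151), (40, 215), (46, 244), (52, 244), (58, 243), (64, 246), (70, 237)]
240 [(-50, 417), (-44, 409), (-38, 409), (-32, 416), (-26, 415), (-20, 326), (-14, 212), (-8, 213), (-2, 173), (4, 169), (10, 144), (16, 144), (22, 146), (28, 136), (34, 134), (40, 137), (46, 186), (52, 238), (58, 239), (64, 244), (70, 239)]
275 [(-50, 401), (-44, 425), (-38, 440), (-32, 430), (-26, 426), (-20, 428), (-14, 232), (-8, 211), (-2, 227), (4, 238), (10, 212), (16, 211), (22, 203), (28, 178), (34, 173), (40, 170), (46, 187), (52, 229), (58, 237), (64, 244), (70, 224)]
```

```bash
python3 -c "
from rig import ticket
print(ticket.hand_in())"
```

```text
the job is handed in; nothing more can be done
None
```

Job handed in at about 17.5 s of the 64 s limit; no verdict came back. By camera measurement, the wedge holds the catch open about 18 mm. The tray lies about 211 mm out and 11 mm to the side, turned about 7°, and the hand is clear of everything. I viewed 11 pictures instead of the allowed 10.

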